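# Hold the staple gun on its mark

## Robot

A 6-joint arm with a two-finger parallel gripper is mounted at the origin on the work surface. World frame = base frame: x ahead of the robot, y to its left, z up, the work surface at z = 0. Lengths are in m, angles in rad, forces in N, time in s.
With the tool pointing down it reaches from about 0.325 to 0.9 m from the base axis. Payload 6.1 kg.
Tool frame: the origin (TCP) lies midway between the tips of the shut fingers; the grasp point (between the pads) lies 19 mm behind it; z points along the fingers, y is the line along which they close (so a half turn about z gives the same grasp; the last joint's range is limited). The gripper opens to 85 mm and grips with 20 to 120 N. Pads are 22 mm wide; open, the fingers measure 114 mm over their backs; the gripper's body (76 mm by 85 mm) begins 54 mm behind the grasp point. The pads swing forward as they close: fully open they stand 13 mm farther back than shut.
Start: joints at [1.044, 0.22, 1.526, -0, 1.395, -0.126], TCP at [0.244, 0.575, 0.231] pointing down, gripper open.
Joint ranges: [-2.98, 2.98], [-0.91, 2.08], [0.09, 2.57], [-1.24, 4.39], [0.2, 2.65], [-2.68, 2.68]. Speed limits (rad/s): [2.57, 2.57, 3.01, 3.14, 3.14, 3.14].

## Interface

Orientations are given as [roll, pitch, yaw] about the fixed x, y, z axes, in that order (R = Rz(yaw) Ry(pitch) Rx(roll)).
In Python, from plant import movep, move_l, set_joints, gripper_to, hold, inverse_kinematics, observe, get_image, get_calibration, Unreachable, job_done gives the robot as it stands. Calls block until the motion is done:
- movep(position, orientation): joint-space move of the TCP to a pose.
- move_l(position, feed=0.15, rotation=None, max_force=None): straight line of the TCP; rotation=None keeps the orientation; feed is the mean speed in m/s. With max_force (N) it stops when the force on the tool has changed by that much, and returns True; else False.
- set_joints(angles): joint-space move.
- gripper_to(opening, f_grip=None): finger opening in m; f_grip is the grip in N (None keeps the last); returns when the fingers have stopped.
- hold(seconds).
- inverse_kinematics(position, orientation): joint angles nearest the present ones, or None.
- observe(): the state.
- get_image(name): name is "side" or "top"; returns (picture, depth): 480x640x3 uint8, red, green, blue; 480x640 float32, m along the optical axis (not along the pixel's ray), 0 where there is no reading.
- get_calibration(name): a dict with "intrinsics" (3x3 intrinsics, pixels), "world_from_camera" (4x4, takes a point from camera to world coordinates). Camera axes: x right, y down, z forward; pixel columns grow to the right and rows downward; lengths in m; the calibration is good to about 2 mm. A picture is of the moment at which its call begins. get_calibration takes no time and is no camera call.
A pose or a line that the arm cannot do raises Unreachable and nothing moves.
- job_done(): hands the job in; it is judged then, once.
The state is a dict: "time_s": time; "q": joint angles; "joint_velocities": joint speeds; "joint_torque": joint torques, N m; "eef_pos": TCP position; "tcp_rot": TCP orientation; "ft_force": force on the tool from outside, world axes, zero at the start; "torque": the same for the moment, N m; "opening": finger opening in m; "grasp_force": force on a finger pad.
Only numpy, scipy, OpenCV 4.12 (cv2) and the standard library are available. Lean on these libraries where they do the work, as an engineer would, in place of code of your own. Each camera call takes 0.05 s, during which the arm holds its last target. There are 200 camera calls.

## Task

Take the staple gun out of its wooden rest and set the brass spring shoe at its nose on the blue cross on the tilted footstool top, with the gun square to the board's sloping face and its handle at right angles to the pencil line that runs through the cross (so that the staple would lie along the line). Press gently until the shoe is pushed about half of its 12 mm travel into the nose, never to its stop, and finish while still holding the gun there, pressed and steady, ready for the shot. Touch the board nowhere else, and leave the stand's tilt and the other things on the bench as they are.

Things in the scene. Friction and masses are not known exactly. Their poses are not given: they have to be found in the camera images.
- gun_grip (a point): Where to grip the staple gun: mid-width in its grey head, 24 mm under its top; the head is a flat block 54 (gun x) x 40 (gun y) x 74 mm. Grip across the 40 mm. The red cap with its screws ends 34 mm above this point; the black handle, 30 mm wide, runs at this height to gun +x and ends 170 mm away. The shoe's tip is 100 mm below (gun -z) and 4 mm to gun +x. z: nose to cap (up), x along the handle.
- gun: The whole staple gun, loose, about 0.5 kg, mostly in its head. Origin at the nose, level with the tip of the unpressed shoe, 100 mm below point gun_grip. z from nose to cap, x along the handle. A steel magazine (16 mm wide) runs under the handle from the nose to 148 mm along +x, its underside 22 mm above the shoe's tip.
- nose (a point): Centre of the tip of the brass shoe (8 x 14 mm) that sticks 15 mm out of the gun's nose; it moves with the shoe. Axes as the gun's.
- shoe (a joint): How far the spring shoe is pushed into the nose, m: 0 all out, 0.012 at its stop. The spring pushes back with about 3 N at first and 0.7 N more for each mm (about 7 N at half travel).
- panel: Bare light-wood footstool top, 300 x 300 x 18 mm, on a green tilting stand locked stiffly. Origin at the centre of its upper face; z is that face's normal, x points to its far, raised edge, y along its near edge. It slopes down to the robot by 0.15 to 0.32 rad. The black pencil line runs along y, 50 mm in from the near (lower) edge; old staples lie along the far edge.
- mark: Blue cross (34 mm across, strokes 7 mm wide) painted on the upper face of the panel, on the pencil line. Origin at its centre, on the face; axes parallel to the panel's. It may lie up to 90 mm either side of the line's middle.
- rest: Plywood rest 200 x 90 x 55 mm high, fixed: two rails with a 28 mm groove between. The gun stands upright in it, its flange on the rails' tops, nose and magazine down in the groove, the shoe's tip 46 mm below the tops. Origin on the bench under the gun's nose; x along the groove, as the gun's handle. Lift the gun straight up 60 mm or more to clear it.
- tack_jar: Jar of 56 mm diameter, 75 mm high, a bystander. Origin at the centre of its underside.
- staple_box: Cardboard carton 80 x 130 x 45 mm, a bystander. Origin at the centre of its underside.
- tape: Yellow tape measure 70 x 35 x 70 mm, standing, a bystander. Origin at the centre of its underside.
Not all that is in view belongs to the job. Leave any orange look-alike of the gun alone. Of the things shaped like the rest, the plywood one is meant.

How it is judged:
By the outcome, as a careful person would: the job done as asked, in the order asked, and still so for the second after the job is handed in, while the arm keeps its last pose, push and grip.
It also fails if it takes over 42 s, if anything falls off the work surface, if the arm or the gripper's body presses on something with over 40 N, if the wrist force passes 120 N, or if a joint passes its speed limit or range.

## Working session

There is one attempt and no reset: what is moved stays moved. The work goes in short steps, each a Python script; the robot and the scene stay as the last script left them, time stands still between calls to the robot, and variables do not carry over. Pictures are saved under pics/ and viewed, at most 10 in all, crops included, and the job is handed in when it is done.

```bash
mkdir -p pics; ls
python3 - <<'E'
from plant import *
import cv2, numpy as np
for n in("side","top"):
    p,d=get_image(n); cv2.imwrite(f"pics/{n}0.png",p[:,:,::-1]); np.save(f"pics/{n}0.npy",d); c=get_calibration(n); print(n,c["intrinsics"],c["world_from_camera"].round(3))
print(observe())
E
```

```text
pics
side [[481.39469269   0.         317.4572407 ]
 [  0.         481.39469269 245.4700158 ]
 [  0.           0.           1.        ]] [[ 0.991 -0.103  0.082  0.455]
 [-0.13  -0.672  0.729 -0.634]
 [-0.02  -0.733 -0.679  0.689]
 [ 0.     0.     0.     1.   ]]
top [[458.23138343   0.         322.96451204]
 [  0.         458.23138343 237.33045279]
 [  0.           0.           1.        ]] [[-3.000e-03 -9.880e-01  1.540e-01  3.410e-01]
 [-1.000e+00  3.000e-03  0.000e+00  1.100e-02]
 [-1.000e-03 -1.540e-01 -9.880e-01  1.059e+00]
 [ 0.000e+00  0.000e+00  0.000e+00  1.000e+00]]
{'time_s': 0.1, 'q': array([ 1.04390749e+00,  2.21171639e-01,  1.52753184e+00,  1.32672750e-05,
        1.39472631e+00, -1.26076963e-01]), 'joint_velocities': array([ 7.60626769e-04, -1.97089986e-03, -3.10387486e-03,  8.28399120e-05,
       -5.32139295e-04, -2.84787105e-03]), 'joint_torque': array([ 9.65949621e-04, -4.98248005e+01, -3.90543616e+01, -1.64041307e-04,
        5.69130789e-03, -3.84015345e-05]), 'eef_pos': array([0.24355086, 0.57497421, 0.23027496]), 'tcp_rot': array([-3.13977174e+00, -2.43961976e-04,  2.74077822e+00]), 'ft_force': array([-0.46074719, -0.17920349, -0.12416322]), 'torque': array([ 0.03168048, -0.01106765, -0.02027047]), 'grasp_force': 0.0, 'opening': 0.08568219084829447}
```

View pics/side0.png

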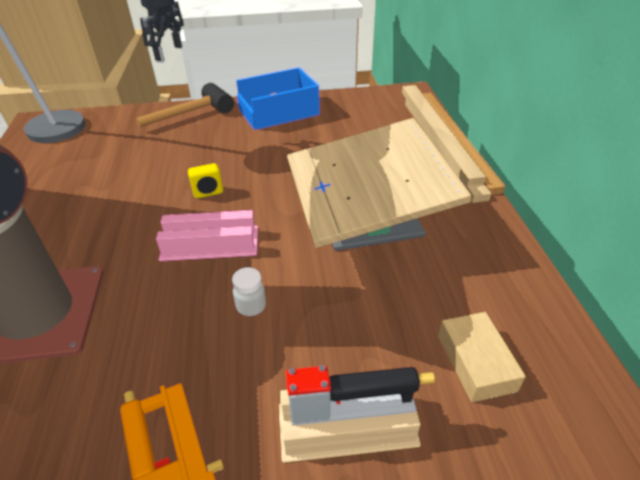

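View pics/top0.png

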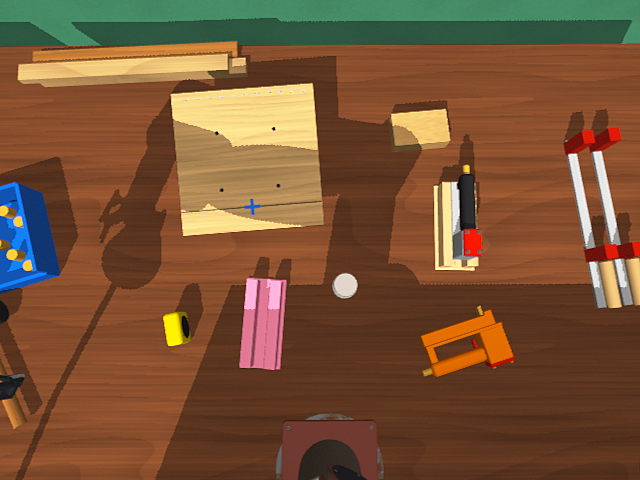

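The side view shows the gun's red cap at about (308,380), its handle running to (430,380), and the blue cross at (322,187). The top view shows the cap at about (470,243), the handle up to (467,165), and the cross at (252,207). The gun faces away from the robot (+x). I'll measure with both cameras.

```bash
cat > h.py <<'E'
import numpy as np, cv2
from plant import *
from scipy.spatial.transform import Rotation as Ro
def cloud(n,d):
    c=get_calibration(n); K=c["intrinsics"]; T=c["world_from_camera"]
    v,u=np.mgrid[:480,:640]; P=np.stack([(u-K[0,2])/K[0,0]*d,(v-K[1,2])/K[1,1]*d,d],-1)
    return P@T[:3,:3].T+T[:3,3]
def pix(n,p):
    c=get_calibration(n); q=np.linalg.inv(c["world_from_camera"])@np.r_[p,1]; q=c["intrinsics"]@q[:3]; return q[:2]/q[2]
def box(W,mask,b):
    m=np.zeros(mask.shape,bool); m[b[1]:b[3],b[0]:b[2]]=1
    return mask&m
E
cat > m.py <<'E'
from h import *
for n,rb,hb,pb in(("side",(280,355,335,430),(335,360,420,400),(285,115,475,245)),("top",(445,220,490,265),(455,165,482,230),(165,80,330,240))):
    p=cv2.imread(f"pics/{n}0.png")[:,:,::-1].astype(int); d=np.load(f"pics/{n}0.npy"); W=cloud(n,d); r,g,b=p[...,0],p[...,1],p[...,2]; ok=d>0
    m=box(W,ok&(r>180)&(g<60)&(b<60),rb)&(W[...,2]>.12); q=W[m]; zt=np.median(q[:,2])
    q=q[abs(q[:,2]-zt)<.006]; rect=cv2.minAreaRect((q[:,:2]*1000).astype(np.float32)); print(n,"cap z",zt,len(q),"rect",rect,"mean",q.mean(0))
    m=box(W,ok&(r<60)&(g<60)&(b<60),hb)&(W[...,2]>.09); q=W[m]; l=cv2.fitLine(q[:,:2].astype(np.float32),cv2.DIST_HUBER,0,.01,.01).ravel(); print(" handle",l,"angle",np.arctan2(l[1],l[0]),len(q),"ztop",np.percentile(q[:,2],95),q.min(0),q.max(0))
    m=box(W,ok&(r>g)&(g>b)&(r>90),pb)&(W[...,2]>.04); q=W[m]
    for t in(.02,.006,.004):
        c=q.mean(0) if t==.02 else c; 
        nn=np.linalg.svd((q-q.mean(0))[::3],full_matrices=False)[2][2]; nn*=np.sign(nn[2]); c=q.mean(0); q=q[abs((q-c)@nn)<t]
    print(" panel n",nn,"tilt",np.arccos(nn[2]),"az",np.arctan2(-nn[1],-nn[0]),"c",c,"sd",((q-c)@nn).std(),len(q))
    m=box(W,ok&(b>r+40)&(b>g+30),pb); q=W[m]; vv,uu=np.where(m); print(" cross",q.mean(0),q.max(0)-q.min(0),len(q),"px",uu.mean(),vv.mean(),"off plane",(q.mean(0)-c)@nn)
    # panel outline
    R=np.array([[1,0,0],[0,1,0]]); x=np.array([-nn[0],-nn[1],0]); x-=x@nn*nn; x/=np.linalg.norm(x); 
    q=W[box(W,ok,pb)]; q=q[abs((q-c)@nn)<.004]; y=np.cross(nn,x); ab=np.stack([(q-c)@x,(q-c)@y],1); rc=cv2.minAreaRect((ab*1000).astype(np.float32)); print(" outline in slope axes (mm)",rc)
    m=box(W,ok&(r<75)&(g<65)&(b<60),pb); q=W[m]; q=q[abs((q-c)@nn)<.004];
E
python3 m.py
```

```text
side cap z 0.13901333056446163 830 rect ((475.0735168457031, -293.53729248046875), (36.43229675292969, 54.25848388671875), 89.81754302978516) mean [ 0.4749102  -0.29518003  0.13891149]
 handle [ 0.99958986 -0.02863805  0.56726617 -0.30067053] angle -0.028641967 1644 ztop 0.12433075998423364 [ 0.50890174 -0.31182682  0.09517459] [ 0.62159033 -0.28228419  0.12621728]
 panel n [-0.17975361 -0.01604033  0.98358088] tilt 0.18146211398089787 az 0.0889993415653647 c [0.65630082 0.14868199 0.12825874] sd 0.001127128369974223 13487
 cross [0.54908929 0.51217961 0.03738452] [0.09216779 0.53449206 0.11933651] 192 px 303.3958333333333 137.43229166666666 off plane -0.075941111278212
 outline in slope axes (mm) ((0.3464813232421875, 21.9302978515625), (307.0743408203125, 300.14837646484375), 89.35334777832031)
top cap z 0.13967237712913572 395 rect ((474.53558349609375, -291.8287353515625), (35.150474548339844, 54.228729248046875), 88.9914321899414) mean [ 0.47390521 -0.29110282  0.13967534]
 handle [ 0.9996726  -0.02558728  0.563963   -0.29036048] angle -0.025590073 808 ztop 0.12608246975149437 [ 0.50481916 -0.30721106  0.10086752] [ 0.62347603 -0.27658561  0.12856174]
 panel n [-0.17961251 -0.01325979  0.98364807] tilt 0.1810894243062723 az 0.07369076040561476 c [0.65500455 0.17133924 0.12887643] sd 0.001605824049474108 19516
 cross [0.55590795 0.16132106 0.11147924] [0.03220079 0.03385573 0.01021829] 92 px 251.7173913043478 206.47826086956522 off plane 0.0008191096057727572
 outline in slope axes (mm) ((-0.7852630615234375, 0.06744384765625), (300.3095703125, 300.4289855957031), 0.22601859271526337)
```

```bash
cat >> m.py <<'E'
    if n=="side":
        m=box(W,ok&(b>r+40)&(b>g+30),(305,175,340,200)); q=W[m]; print(" cross",q.mean(0),q.max(0)-q.min(0),len(q),"off",(q.mean(0)-c)@nn)
    x=np.array([np.cos(.08),np.sin(.08),0]); x-=x@nn*nn; x/=np.linalg.norm(x); y=np.cross(nn,x)
    A=box(W,ok&(r+g+b<200)&(b<r+30),pb); q=W[A]; ab=np.stack([(q-c)@x,(q-c)@y],1); k=(abs((q-c)@nn)<.004)&(abs(ab[:,0]+.1)<.025)&(abs(ab[:,1])<.145)
    l=cv2.fitLine(ab[k].astype(np.float32),cv2.DIST_HUBER,0,.01,.01).ravel(); print(" pencil",k.sum(),l,"yaw of y-dir",np.arctan(-l[0]/l[1])+.08)
E
python3 m.py | grep -A0 -E "cross|pencil"
cat > g.py <<'E'
from h import *
yaw=-.027; g=np.array([.4745,-.2925,.109])
def toolR(gx,gz):
    z=-gz; return [Ro.from_matrix(np.stack([s*gx,np.cross(z,s*gx),z],1)).as_euler('xyz') for s in(1,-1)]
n=np.array([-.1797,-.0145,.9836]); n/=np.linalg.norm(n)
def gb(a=.08):
    x=np.array([np.cos(a),np.sin(a),0]); x-=x@n*n; return x/np.linalg.norm(x)
G0=toolR(np.array([np.cos(yaw),np.sin(yaw),0]),np.array([0,0,1.])); G1=toolR(gb(),n)
E
python3 - <<'E'
from g import *
for a,b in zip(G0,G1):
    print(a,inverse_kinematics(g,a),b,inverse_kinematics(np.array([.555,.16,.111])+n*.09,b))
E
```

```text
cross [0.54908929 0.51217961 0.03738452] [0.09216779 0.53449206 0.11933651] 192 px 303.3958333333333 137.43229166666666 off plane -0.075941111278212
--
 cross [0.55607181 0.16048735 0.11127346] [0.02908872 0.0354954  0.00801104] 56 off 0.0011207695262562254
[ 3.14159265  0.         -0.027     ] [-6.93899627e-01  1.81215954e-01  1.81351997e+00 -4.44089210e-16
  1.14685673e+00  9.03896700e-01] [-3.14149658 -0.18127783  0.07998268] [ 0.15396937 -0.04368737  1.88013386 -0.01466879  1.12438843  1.6499082 ]
[3.14159265 0.         3.11459265] [-0.69389963  0.18121595  1.81351997  0.          1.14685673 -2.23769595] [ 3.14149658  0.18127783 -3.06160998] [ 0.15396937 -0.04368737  1.88013386 -0.01466879  1.12438843 -1.49168445]Traceback (most recent call last):
  File "m.py", line 21, in <module>
    l=cv2.fitLine(ab[k].astype(np.float32),cv2.DIST_HUBER,0,.01,.01).ravel(); print(" pencil",k.sum(),l,"yaw of y-dir",np.arctan(-l[0]/l[1])+.08)
      ~~~~~~~~~~~^^^^^^^^^^^^^^^^^^^^^^^^^^^^^^^^^^^^^^^^^^^^^^^^^^^
cv2.error: OpenCV(4.12.0) /io/opencv/modules/imgproc/src/linefit.cpp:50: error: (-215:Assertion failed) count > 0 in function 'fitLine2D_wods'
```

```bash
sed -i 's/^yaw=.*/yaw=-.027; g=np.array([.4745,-.2925,.109]); mark=np.array([.556,.161,.1112])/; s/a=.08)/a=.078)/' g.py
python3 - <<'E'
from g import *
t=g-[0,0,.022]
movep(t+[0,0,.13],G0[0]); 
p,d=get_image("top"); cv2.imwrite("pics/t1.png",p[:,:,::-1])
print(observe()["time_s"], observe()["ft_force"])
print(move_l(t,.1,max_force=8)); o=observe(); print(o["time_s"],o["eef_pos"],o["ft_force"])
gripper_to(.03,70); hold(.3); o=observe(); print(o["time_s"],o["eef_pos"],o["ft_force"],o["opening"],o["grasp_force"])
E
```

```text
3.2917 [ 0.00528547 -0.75892747  0.06552459]
False
4.7417 [ 0.47503751 -0.29294188  0.08785869] [-0.39704065  0.03903411  0.24207075]
5.5333 [ 0.47467756 -0.29251478  0.08746502] [-0.18029698  1.63227076  5.61235713] 0.03923874242354911 71.57677173614502
```

```bash
cat >> g.py <<'E'
# TCP for shoe tip (unpressed) at point p on board, height h along the normal
def tcp(p,h,dx=0,dy=0,dz=0):
    return p+n*(h+.078+dz)+gb()*(-.004+dx)+np.cross(n,gb())*dy
E
python3 - <<'E'
from g import *
move_l(g-[0,0,.022]+[0,0,.14],.15); o=observe(); print(o["time_s"],o["ft_force"],o["torque"],o["opening"])
movep(tcp(mark,.05),G1[0]); hold(.3)
o=observe(); print(o["time_s"],o["eef_pos"],o["tcp_rot"],o["ft_force"],o["opening"],tcp(mark,.05),G1[0])
for k in("side","top"):
    p,d=get_image(k); cv2.imwrite(f"pics/{k}2.png",p[:,:,::-1]); np.save(f"pics/{k}2.npy",d)
    c=pix(k,mark+n*.05); print(k,c); u,v=c.astype(int); u0,v0=max(u-100,0),max(v-100,0); cv2.imwrite(f"pics/{k}2c.png",cv2.resize(p[v0:v0+180,u0:u0+220,::-1],None,fx=3,fy=3)); print(u0,v0)
E
```

```text
6.6167 [ 0.46477248  0.26571776 -6.16595894] [-0.01450941  0.03975895 -0.04257119] 0.039201739532186815
8.5833 [0.52927273 0.15820776 0.23630224] [-3.14118048 -0.18108715  0.07684907] [-0.29242833 -0.03381425 -4.79300703] 0.03914072418997951 [0.52907555 0.15883773 0.23638146] [-3.14112389 -0.18127726  0.07791549]
side [316.92119839 166.55301025]
216 66
top [248.38713984 205.42936928]
148 105
```

View pics/side2c.png

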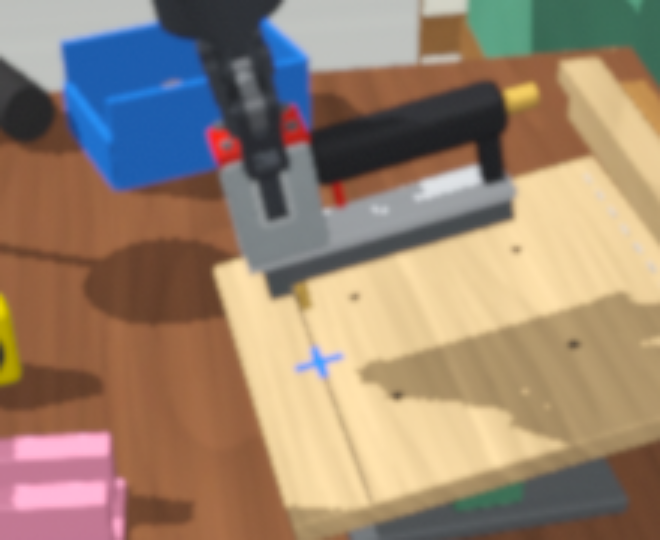

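View pics/top2c.png

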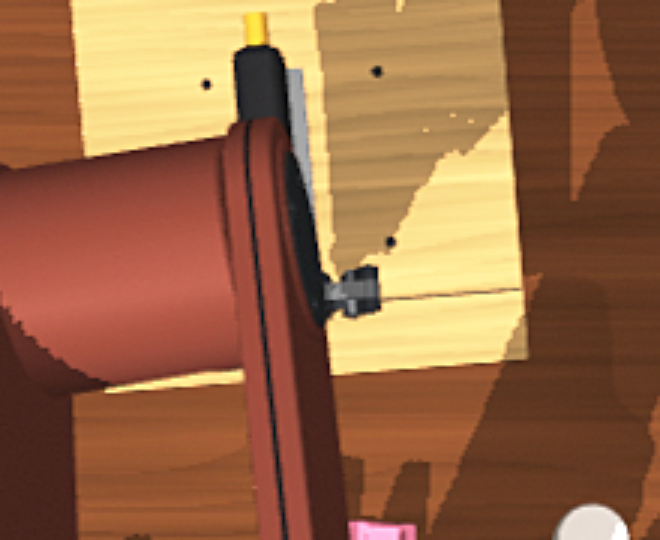

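The shoe tip shows in the side view at about (317.7,168.3) against a predicted (316.9,166.6), so it's close to where it should be. The arm blocks the top view. Next I'll compare the held handle's 3D direction and head face with the gun at rest.

```bash
cat > c.py <<'E'
from g import *
import sys
def meas(img,npy,hb,sb):
    p=cv2.imread(img)[:,:,::-1].astype(int); d=np.load(npy); W=cloud("side",d); r,g_,b=p[...,0],p[...,1],p[...,2]
    q=W[box(W,(d>0)&(p.max(-1)<60),hb)]
    c=np.median(q,0); q=q[np.linalg.norm(q-c,axis=1)<.08]
    l=cv2.fitLine(q.astype(np.float32),cv2.DIST_HUBER,0,.001,.001).ravel(); u=l[:3]*np.sign(l[0])
    s=W[box(W,(d>0)&(p.max(-1)-p.min(-1)<25)&(p.max(-1)>75),sb)]
    for _ in range(3): c=s.mean(0); nn=np.linalg.svd(s-c,full_matrices=False)[2][2]; s=s[abs((s-c)@nn)<.003]
    return u,l[3:],nn*-np.sign(nn[1]),c,len(q),len(s)
def R_of(gx,gz): return np.stack([gx,np.cross(gz,gx),gz],1)
A=meas("pics/side0.png","pics/side0.npy",(345,365,405,400),(292,393,330,420)); R0=R_of(np.array([np.cos(yaw),np.sin(yaw),0]),np.array([0,0,1.]))
B=meas("pics/side2.png","pics/side2.npy",(325,98,375,128),(292,118,325,156)); R1=R_of(gb(),n)
print("at rest: handle dir, side normal in gun frame",R0.T@A[0],R0.T@A[2],A[4:])
print("held",R1.T@B[0],R1.T@B[2],B[4:])
# handle centroid's y,z in gun frame relative to the assumed grip point
print((A[1]-g)@R0,(A[3]-g)@R0); gh=mark+n*.15+gb()*(-.004); print((B[1]-gh)@R1,(B[3]-gh)@R1)
E
python3 c.py
```

```text
at rest: handle dir, side normal in gun frame [ 0.99497801 -0.0999401   0.00553931] [ 0.00842372 -0.99995732  0.00379393] (1129, 972)
held [ 9.99846383e-01 -1.75189480e-02 -5.24251346e-04] [ 0.00371738 -0.99086903 -0.13477668] (872, 392)
[ 0.09059094 -0.0043512   0.01063067] [ 0.00230279 -0.0195529  -0.00803373]
[ 0.08231508 -0.0135554   0.00593626] [ 0.00071595 -0.02110667 -0.02581927]
```

```bash
cat > e.py <<'E'
from g import *
from c import R1,gh,R0
for nm,gg,R,bx in(("side0",g,R0,(285,385,335,430)),("side2",gh,R1,(288,112,330,160))):
    p=cv2.imread(f"pics/{nm}.png")[:,:,::-1].astype(int); d=np.load(f"pics/{nm}.npy"); W=cloud("side",d)
    q=(W[box(W,(d>0)&(p.max(-1)-p.min(-1)<25)&(p.max(-1)>75),bx)]-gg)@R; q=q[abs(q[:,1]+.02)<.012]*1000
    print(nm)
    for z in range(-60,24,8):
        s=q[(q[:,2]>=z)&(q[:,2]<z+8)]
        if len(s)>3: print(z,len(s),"y med %.1f"%np.median(s[:,1]),"x %.1f..%.1f"%(np.percentile(s[:,0],2),np.percentile(s[:,0],98)))
E
python3 e.py | grep -v -E "held|rest|^\["
```

```text
side0
-60 25 y med -18.4 x -22.5..29.9
-52 123 y med -18.6 x -23.0..33.8
-44 114 y med -19.7 x -24.8..24.9
-36 112 y med -19.7 x -24.2..26.0
-28 117 y med -19.7 x -24.9..25.0
-20 117 y med -19.6 x -24.6..26.3
-12 129 y med -19.5 x -24.6..30.4
-4 125 y med -19.6 x -24.3..27.5
4 131 y med -19.6 x -23.8..28.5
12 138 y med -19.6 x -23.9..25.5
20 69 y med -19.0 x -22.4..24.7
side2
-60 36 y med -19.1 x -17.7..31.5
-52 121 y med -20.0 x -23.8..34.6
-44 104 y med -20.8 x -25.9..25.5
-36 116 y med -20.8 x -25.6..26.3
-28 88 y med -20.9 x -25.7..26.4
-20 91 y med -21.6 x -25.6..25.6
-12 92 y med -21.2 x -25.9..28.0
-4 86 y med -21.5 x -25.8..26.5
4 89 y med -21.2 x -25.0..28.2
12 61 y med -20.7 x -25.7..26.9
20 16 y med -20.9 x -22.8..25.9
```

Run:
```python
from g import *
dy=.0006
move_l(tcp(mark,.012,dy=dy),.06); hold(.4)
o=observe(); f0=o["ft_force"]; e0=o["eef_pos"]; print(o["time_s"],f0,e0-tcp(mark,.012,dy=dy))
r=move_l(tcp(mark,-.004,dy=dy),.006,max_force=2.); hold(.2)
o=observe(); h=.012+(o["eef_pos"]-e0)@n; print(r,o["time_s"],"h",h,"dF",o["ft_force"]-f0,(o["ft_force"]-f0)@n)
p,d=get_image("side"); cv2.imwrite("pics/s3.png",p[:,:,::-1]); np.save("pics/s3.npy",d)
u,v=pix("side",mark).astype(int); print(u-80,v-90); cv2.imwrite("pics/s3c.png",cv2.resize(p[v-90:v+40,u-80:u+100,::-1],None,fx=4,fy=4))
np.save("pics/f0.npy",f0)
```

```text
9.8667 [-0.15076324  0.67623409 -4.95733755] [9.17897765e-05 1.82828274e-05 2.39685478e-04]
True 11.9 h -0.0023049464302780185 dF [ 1.82269543e+00 -1.77571089e-03  5.12352721e+00] 4.712056364611659
241 96
```

View pics/s3c.png

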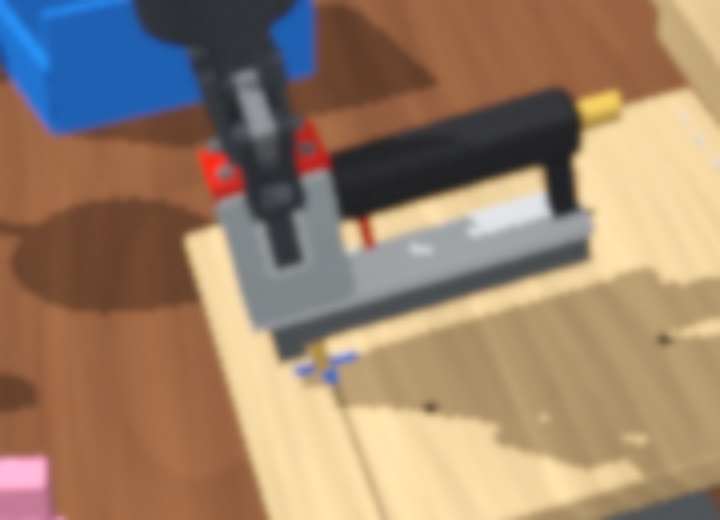

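Run:
```python
from g import *
y=np.cross(n,gb()); P=lambda p:((pix("side",p)-[241,96])*4+1.5).round(1)
for a,b in((0,0),(.004,-.007),(-.004,-.007),(-.017,0),(.017,0),(0,-.017)): print(a,b,P(mark+a*gb()+b*y))
p=cv2.imread("pics/s3.png")[:,:,::-1].astype(int)
u,v=pix("side",mark).astype(int)
cv2.imwrite("pics/s3d.png",cv2.resize(p[v-18:v+14,u-20:u+22,::-1].astype(np.uint8),None,fx=16,fy=16,interpolation=0)); print(u-20,v-18,pix("side",mark))
```

```text
0 0 [324.5 362.9]
0.004 -0.007 [335.  368.6]
-0.004 -0.007 [319.9 373.1]
-0.017 0 [292.5 372.4]
0.017 0 [356.5 353.5]
0 -0.017 [331.7 382.3]
301 168 [321.74947317 186.35780235]
```

View pics/s3d.png

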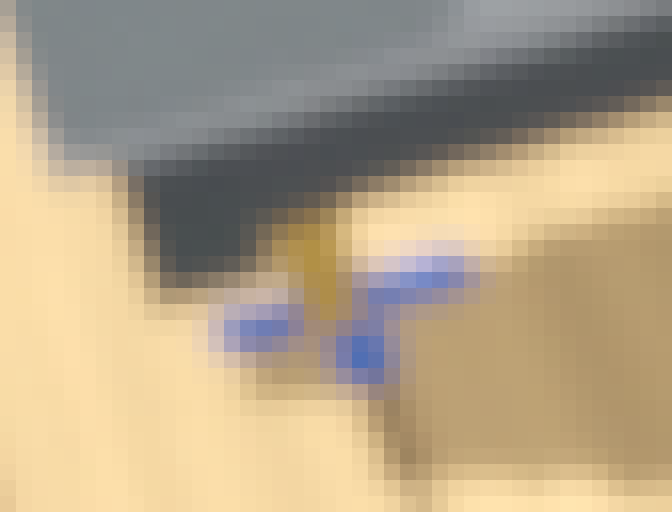

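The close crop shows the shoe's lower end at pixel (321.0,187.2) and the cross centre at about (322.1,186.4), so the shoe looks a little off. I'll measure the brass in 3D in the hover and contact frames.

Run:
```python
from g import *
y=np.cross(n,gb()); R=np.stack([gb(),y,n],1)
for f,bx in(("side2",(312,158,324,172)),("s3",(316,178,326,190))):
    p=cv2.imread(f"pics/{f}.png")[:,:,::-1].astype(int); d=np.load(f"pics/{f}.npy"); W=cloud("side",d)
    m=box(W,(d>0)&(p[...,0]-p[...,2]>75)&(p[...,0]<205),bx); q=(W-mark)@R*1000
    vv,uu=np.where(m)
    for v,u in zip(vv,uu): print(f,u,v,p[v,u],q[v,u].round(1))
p=cv2.imread("pics/s3.png")[:,:,::-1].astype(int);d=np.load("pics/s3.npy"); W=cloud("side",d)
m=box(W,p[...,2]>p[...,0]+10,(305,180,340,200)); q=(W[m]-mark)@R*1000; print("blue",q.min(0),q.max(0))
d=np.load("pics/side2.npy");p=cv2.imread("pics/side2.png")[:,:,::-1].astype(int); W=cloud("side",d); m=box(W,p[...,2]>p[...,0]+10,(305,180,340,200)); q=(W[m]-mark)@R*1000; print("blue unobstructed",q.min(0),q.max(0),q.mean(0))
```

```text
side2 317 160 [170 141  89] [ 2.6 -7.  69.4]
side2 318 160 [203 173 120] [12.4 94.7 -0.5]
side2 315 161 [172 140  74] [-1.6 -6.9 68.5]
side2 316 161 [177 144  73] [ 0.3 -6.7 67.7]
side2 317 161 [183 151  85] [ 2.1 -7.6 67.7]
side2 314 162 [158 131  81] [-3.4  0.7 61.7]
side2 315 162 [177 144  72] [-2.2 -9.9 68.3]
side2 316 162 [179 145  68] [ 0.1 -3.8 63.5]
side2 317 162 [182 149  78] [ 1.8 -5.5 64. ]
side2 315 163 [171 139  72] [-2.5 -6.5 63.8]
side2 316 163 [174 141  66] [-0.5 -5.5 62.4]
side2 317 163 [178 144  71] [ 1.3 -7.3 63. ]
side2 318 163 [197 165 102] [ 3.2 -6.9 62.1]
side2 315 164 [163 132  73] [-3.1 -8.6 63. ]
side2 316 164 [170 137  65] [-1.1 -7.7 61.7]
side2 317 164 [176 143  70] [ 0.8 -7.5 60.9]
side2 318 164 [192 160  93] [ 2.7 -7.7 60.4]
side2 315 165 [159 130  79] [-3.5 -8.5 60.7]
side2 316 165 [166 133  63] [-1.5 -7.  59. ]
side2 317 165 [174 141  66] [ 0.5 -4.9 56.8]
side2 318 165 [189 157  88] [ 2.5 -3.7 55.4]
side2 315 166 [169 140  90] [-3.4  0.8 52. ]
side2 316 166 [166 134  66] [-2.  -7.1 56.8]
side2 317 166 [174 141  67] [-0.1 -7.6 56.5]
side2 318 166 [184 1
[... 677 characters left out ...]
-4.5 14.4]
s3 318 183 [166 139  90] [-5.5  4.9  7.1]
s3 319 183 [176 144  79] [-4.3 -7.2 15.5]
s3 320 183 [177 144  70] [-2.2 -4.9 13.1]
s3 319 184 [180 149  88] [-4.7 -6.  12.2]
s3 320 184 [177 144  70] [-2.8 -6.7 12. ]
s3 321 184 [180 147  78] [-0.9 -7.3 11.8]
s3 320 185 [174 142  79] [-3.4 -8.7 11.1]
s3 321 185 [175 142  74] [-1.3 -7.   9.2]
s3 320 186 [170 141  91] [-3.9 -8.4  8.5]
s3 321 186 [174 141  74] [-1.8 -7.   6.8]
s3 321 187 [172 141  86] [-2.2 -5.5  3.2]
blue [-14.81348154 -16.67653599  -2.44687115] [15.48729185  3.6917527   1.88396329]
blue unobstructed [ -56.04398107 -784.20760885   -2.25063997] [ 15.73700796  21.22929959 598.44039439] [ -0.52580274 -10.39854995   8.22437786]
```

```bash
python3 - <<'E' | grep -v -E "^at|^held|^\["
from c import *
o=observe(); y=np.cross(n,gb()); R=R1
print("tcp in panel frame",((o["eef_pos"]-mark)@R*1000).round(2),o["tcp_rot"],G1[0],"t",o["time_s"])
C=meas("pics/s3.png","pics/s3.npy",(328,120,382,150),(292,145,330,178)); print("handle",R.T@C[0],C[4])
p=cv2.imread("pics/s3.png")[:,:,::-1].astype(int); d=np.load("pics/s3.npy"); W=cloud("side",d)
gh=o["eef_pos"]+n*.022
q=(W[box(W,(d>0)&(p.max(-1)-p.min(-1)<25)&(p.max(-1)>75),(290,140,335,180))]-gh)@R; q=q[abs(q[:,1]+.02)<.012]*1000
for z in range(-60,24,8):
    s=q[(q[:,2]>=z)&(q[:,2]<z+8)]
    if len(s)>3: print("z",z,len(s),"y %.1f x %.1f..%.1f"%(np.median(s[:,1]),*np.percentile(s[:,0],[2,98])))
E
```

```text
tcp in panel frame [-5.88  0.47 75.82] [-3.14143633 -0.1772413   0.07795334] [-3.14112389 -0.18127726  0.07791549] t 11.95
handle [ 0.99983869 -0.00692745 -0.01656943] 813
z -60 37 y -18.2 x -19.5..34.5
z -52 109 y -19.1 x -24.1..36.9
z -44 85 y -19.9 x -23.6..25.8
z -36 101 y -20.1 x -24.4..26.4
z -28 82 y -20.1 x -24.8..25.7
z -20 73 y -21.1 x -24.7..24.3
z -12 73 y -20.3 x -24.6..26.1
z -4 79 y -20.7 x -24.9..28.1
z 4 74 y -20.6 x -25.9..29.0
z 12 53 y -20.2 x -25.3..26.5
z 20 14 y -19.6 x -23.8..20.5
```

In contact the arm gave way about 1.9 mm along the board's -x. I'll back off, then press in small steps and correct the offset from the measured TCP each time.

```bash
cat > press.py <<'E'
from g import *
dy=.0006; y=np.cross(n,gb()); R=np.stack([gb(),y,n],1); Rg=Ro.from_euler('xyz',G1[0])
move_l(tcp(mark,.006,dy=dy),.03,rotation=G1[0]); hold(.4)
o=observe(); f0=o["ft_force"]; print(o["time_s"],"free err mm",((o["eef_pos"]-tcp(mark,.006,dy=dy))@R*1000).round(2),o["tcp_rot"],f0)
corr=np.zeros(3); rc=Ro.identity()
for h in (.001,-.001,-.002,-.003,-.004,-.005,-.006,-.006,-.006):
    t=tcp(mark,h,dy=dy); move_l(t+corr,.012,rotation=(rc*Rg).as_euler('xyz'),max_force=12); hold(.15)
    o=observe(); e=o["eef_pos"]-t; er=(Ro.from_euler('xyz',o["tcp_rot"])*Rg.inv()).as_rotvec(); F=(o["ft_force"]-f0)@R
    print(round(o["time_s"],2),h,"err mm",(e@R*1000).round(2),"rot mrad",(er*1000).round(1),"F",F.round(2),flush=True)
    if F[2]>8.5: break
    corr-=.7*e; rc=Ro.from_rotvec(-.7*er)*rc
E
python3 press.py
```

```text
12.8 free err mm [-0.12 -0.   -0.12] [-3.14115342 -0.18096552  0.07795207] [-0.86567659 -0.13335695 -4.53784092]
13.52 0.001 err mm [0.07 0.   0.09] rot mrad [ 0.  -0.2  0. ] F [ 0.89  0.74 -0.56]
13.99 -0.001 err mm [0.31 0.06 0.32] rot mrad [ 0.2 -0.7  0. ] F [0.76 0.28 1.64]
14.39 -0.002 err mm [0.22 0.02 0.04] rot mrad [ 0.2 -0.5 -0.1] F [2.14 0.27 4.43]
14.79 -0.003 err mm [ 0.09  0.   -0.  ] rot mrad [ 0.1 -0.2 -0. ] F [3.54 1.57 4.85]
15.19 -0.004 err mm [-0.17 -0.04 -0.11] rot mrad [-0.2  0.4  0. ] F [4.48 0.27 4.61]
15.59 -0.005 err mm [-0.24 -0.03 -0.13] rot mrad [-0.1  0.5  0. ] F [4.45 1.35 6.01]
15.99 -0.006 err mm [-0.16 -0.03 -0.09] rot mrad [-0.1  0.4  0. ] F [3.07 1.33 7.47]
16.39 -0.006 err mm [-0.15 -0.04 -0.1 ] rot mrad [-0.1  0.3 -0. ] F [4.19 1.14 6.68]
16.79 -0.006 err mm [-0.13 -0.03 -0.1 ] rot mrad [-0.1  0.3  0. ] F [3.39 0.9  6.23]
```

```bash
cat c.py | sed '/^A=/,$d' > c2.py
python3 - <<'E'
from c2 import *
R=R_of(gb(),n); hold(.6)
p,d=get_image("side"); cv2.imwrite("pics/s4.png",p[:,:,::-1]); np.save("pics/s4.npy",d)
o=observe(); print(o["time_s"],((o["eef_pos"]-mark)@R*1000).round(2),o["tcp_rot"],o["ft_force"],o["opening"],abs(o["joint_velocities"]).max())
C=meas("pics/s4.png","pics/s4.npy",(328,120,382,153),(292,145,330,178)); print("handle",R.T@C[0],C[4])
W=cloud("side",d); p=p.astype(int); q=(W-mark)@R*1000
for v,u in zip(*np.where(box(W,(p[...,0]-p[...,2]>75)&(p[...,0]<190),(316,180,327,191)))): print(u,v,q[v,u].round(1))
q=(W.reshape(-1,3)-mark)@R; k=(abs(q[:,2])<.006)&(q[:,0]>.04)&(q[:,0]<.2)&(abs(q[:,1]+.05)<.06); print("board off mm",np.median(q[k,2])*1000)
cv2.imwrite("pics/s4c.png",cv2.resize(p[100:210,280:420,::-1].astype(np.uint8),None,fx=5,fy=5))
E
```

```text
17.4417 [-4.06  0.61 71.96] [-3.1411297  -0.18114309  0.0779671 ] [-0.42009737 -0.55596944  2.20389837] 0.039177218661417226 0.0011475202646975856
handle [ 0.99429254 -0.02109107 -0.1045829 ] 775
321 183 [-0.3 -6.6 13.7]
322 183 [ 1.7 -4.9 11.6]
320 184 [-2.6 -3.8  9.9]
321 184 [-0.7 -5.5 10.4]
322 184 [ 1.2 -6.4 10.4]
321 185 [-1.4 -8.1 10. ]
322 185 [ 0.6 -7.9  9.1]
321 186 [-1.8 -6.7  6.5]
322 186 [ 0.3 -5.4  4.8]
board off mm -0.8403058479136212
```

View pics/s4c.png

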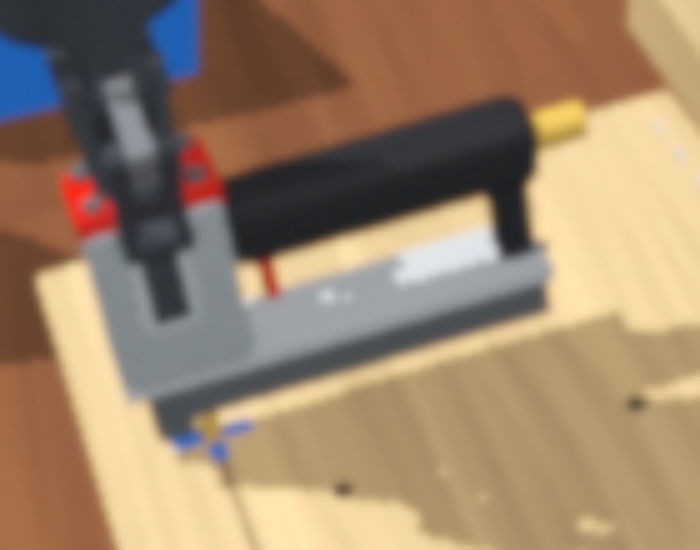

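Run:
```python
from c2 import *
R=R_of(gb(),n)
for f,bx in(("side2",(325,98,365,130)),("s4",(330,115,372,155))):
    p=cv2.imread(f"pics/{f}.png")[:,:,::-1].astype(int); d=np.load(f"pics/{f}.npy"); W=cloud("side",d)
    q=(W[box(W,(d>0)&(p.max(-1)<65),bx)]-mark)@R*1000
    q=q[(q[:,2]>70)]; print(f,len(q))
    for x in range(40,110,10):
        s=q[(q[:,0]>=x)&(q[:,0]<x+10)]
        if len(s)>10: print(x,len(s),"ztop %.1f ymin %.1f"%(np.percentile(s[:,2],92),np.percentile(s[:,1],8)))
    # magazine side (flat, dark grey, at y=-8)
    q=((W-mark)@R*1000)[box(W,d>0,(315,120,395,190))]
    q=q[(abs(q[:,1]+8)<4)&(q[:,0]>30)&(q[:,0]<140)&(q[:,2]>9)&(q[:,2]<110)]
    for x in range(30,140,20):
        s=q[(q[:,0]>=x)&(q[:,0]<x+20)]
        if len(s)>10: print(" mag",x,len(s),"zlow %.1f y %.1f"%(np.percentile(s[:,2],4),np.median(s[:,1])))
```

```text
side2 728
40 102 ztop 164.3 ymin -17.2
50 103 ztop 164.3 ymin -17.2
60 95 ztop 164.4 ymin -17.1
70 95 ztop 163.9 ymin -16.9
80 95 ztop 163.9 ymin -17.2
90 96 ztop 164.0 ymin -16.8
100 73 ztop 164.2 ymin -16.9
 mag 30 98 zlow 71.3 y -8.6
 mag 50 98 zlow 71.8 y -8.4
 mag 70 100 zlow 71.7 y -8.7
 mag 90 104 zlow 71.6 y -8.2
 mag 110 107 zlow 71.2 y -7.9
 mag 130 68 zlow 72.5 y -8.2
s4 679
40 86 ztop 108.7 ymin -15.7
50 85 ztop 108.8 ymin -15.8
60 80 ztop 108.6 ymin -15.4
70 83 ztop 108.6 ymin -15.8
80 80 ztop 108.3 ymin -15.7
90 82 ztop 108.6 ymin -15.3
100 81 ztop 108.1 ymin -15.7
 mag 30 145 zlow 16.5 y -7.2
 mag 50 132 zlow 16.8 y -7.7
 mag 70 138 zlow 16.9 y -8.1
 mag 90 132 zlow 16.3 y -7.2
 mag 110 163 zlow 16.5 y -7.7
 mag 130 132 zlow 19.0 y -6.8
```

```bash
python3 -c "
from plant import *
print(observe()['time_s'],job_done())"
```

```text
the job is handed in; nothing more can be done
17.4417 None
```

I handed the job in at 17.4 s: the gun is held with its shoe on the blue cross (within about 1 mm), square to the board with the handle at right angles to the pencil line, and the shoe pressed in about 5–6 mm of its 12 mm at about 6.5 N.

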